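Open the glue press and take out the glued-up piece

TASK

The glue has set: wind the press screw all the way up by the crank handle on its handwheel until you feel it come up against its stop, without forcing it, then ease it back about a quarter turn so that it is not left jammed. Then draw the glued-up wooden piece out of the press and lay it flat across the middle of the two drying sticks, square to them, and let go. Leave the other things on the bench alone.

Things in the scene. Friction and masses are not known exactly. Their poses are not given: they have to be found in the camera images.
- press: green bench screw press, bolted down, which does not move. Origin on the bench under the screw's axis, z up. Bed 250 mm along its x by 180 mm along its y, top face 45 mm above the bench. Two upright steel columns (28 mm thick) at x = +-92 mm carry a bridge 235 mm by 52 mm, from 152 to 190 mm above the bench, with a flange up to 199 mm; the screw passes through the nut in its middle. The opening between the columns runs along its y; the wooden piece sticks out towards its +y
- screw: the press's steel screw with its round pad (60 mm across, 14 mm thick) below; it rises and sinks along the press's z axis as the wheel turns, 8 mm for each full turn. Origin: centre of the pad's under face, which at the start is pressed on the wooden piece. Above the pad is a boss 36 mm across and 27 mm high
- boss_top (a point): centre of the top face of the screw's boss, 41 mm above the pad's under face. The screw cannot rise further once this face meets the nut's lower face
- nut: brass nut, 42 mm across, fixed under the bridge. Origin: centre of its lower face, the screw's upper stop, a hard one. How far it reaches down differs from time to time (stop 15 to 23.5 mm above the boss at the start, so 1.9 to 2.9 turns)
- wheel (a joint): turn of the level handwheel on top of the screw (grey cast iron, 130 mm across, three spokes), in rad, about 0 at the start; grows anticlockwise seen from above, which raises the screw, 1.27 mm per rad, and wheel and handle with it. About 7 N at the handle keeps it turning; it stays where it is left
- grip (a point): middle of the crank handle's gripping length, on its axis, 48 mm from the screw's. The handle is a black upright sleeve, 23 mm across, 62 mm tall, that spins freely on its pin; the point is 28 mm below its top, 40 mm above the rim. It goes round and rises with the wheel. 13 to 18 N along its path: firmly at the stop; over 22 N jams the thread. Backing off takes up to 15 N at first
- block: glued-up bar of three pine strips, 45 mm (x) by 210 mm (y) by 40 mm high, about 0.2 kg. Origin: centre of its under face; y along its length. At the start it lies on the press's bed, under the pad near its -y end, with 170 to 180 mm of it sticking out from the screw's axis towards the press's +y
- sticks: two square wooden drying sticks, 160 mm long (along its x) and 20 mm wide, 120 mm apart between centres (at y = +-60 mm), on a plywood board 170 mm by 190 mm; does not move. Origin on the bench under the middle, z up. Tops of the sticks 29 mm above the bench. The bar goes across both, its length along the y of this frame, its middle over the origin
- glue: bystander: white glue bottle, 60 mm across, 170 mm tall, standing; origin under its centre
- square: bystander: try square lying flat, dark stock 120 mm with a 160 mm steel blade; origin under the stock
- mallet: bystander: wooden mallet lying, 60 mm high, 290 mm long; origin under the handle's inner part
- offcut: bystander: pine offcut 60 x 90 x 25 mm; origin under its centre
Mind the look-alikes: they are no part of the job. There is more than one size of the block; the one meant has the size given above.

How it is judged:
On the way, in this order (a step that is already met when the one before it is completed fails the run):
1. the screw has been wound up and bears firmly against its stop (contact force between screw and nut above 200 N), for 0.2 s.
2. it has been eased back off the stop by about a quarter turn (z of boss_top in the frame of nut below -0.001 m), for 0.2 s.
3. the glued-up bar has been drawn out of the press (y of block in the frame of press above 0.15 m), for 0.1 s.
At the end, for the whole second after the job is handed in: The screw stands 0.13 to 0.45 turn (1.0 to 3.6 mm) below its stop, and the bar rests flat on both sticks, its middle within 40 mm (along the sticks) and 30 mm (across them) of theirs, square to them within 0.2 rad, let go and at rest (z of boss_top in the frame of nut between -0.0036 and -0.001 m and x of block in the frame of sticks between -0.04 and 0.04 m and y of block in the frame of sticks between -0.03 and 0.03 m and z of block in the frame of sticks between 0.025 and 0.033 m and angle between block's own z axis and vertical below 0.05 rad and angle between the y axis of block and the y axis of sticks, either way round below 0.2 rad and contact force between block and sticks above 0.5 N and linear speed of block below 0.01 m/s and velocity of joint wheel between -0.05 and 0.05 rad/s); the robot touches nothing.
It fails at once if the screw is forced against its stop (over 600 N there, some 23 N at the handle) (contact force between screw and nut above 600 N).
It fails at once if the screw is tightened on the bar instead of loosened (contact force between screw and block above 400 N).
It fails at once if the bar is dropped: it falls out of the fingers at over 0.4 m/s (8 mm) (linear speed of block above 0.4 m/s and contact force between the fingers and block below 0.3 N).
It fails at once if the glue bottle, try square, mallet or offcut is disturbed (moved over 20 mm) (distance of any of glue, square, mallet, offcut from where it was at the start of the episode above 0.02 m).
It also fails if it takes over 72 s, if anything falls off the work surface, if the arm or the gripper's body presses on something with over 40 N, if the wrist force passes 120 N, or if a joint passes its speed limit or range.

ROBOT

A 6-joint arm with a two-finger parallel gripper is mounted at the origin on the work surface. World frame = base frame: x ahead of the robot, y to its left, z up, the work surface at z = 0. Lengths are in m, angles in rad, forces in N, time in s.
With the tool pointing down it reaches from about 0.35 to 0.85 m from the base axis. Payload 8.1 kg.
Tool frame: the origin (TCP) lies midway between the tips of the shut fingers; the grasp point (between the pads) lies 19 mm behind it; z points along the fingers, y is the line along which they close (so a half turn about z gives the same grasp; the last joint's range is limited). The gripper opens to 85 mm and grips with 20 to 120 N. Pads are 22 mm wide; open, the fingers measure 114 mm over their backs; the gripper's body (76 mm by 85 mm) begins 54 mm behind the grasp point. The pads swing forward as they close: fully open they stand 13 mm farther back than shut.
Start: joints at [1.065, 0.13, 1.488, -0, 1.523, -0.085], TCP at [0.245, 0.548, 0.231] pointing down, gripper open.
Joint ranges: [-2.96, 2.96], [-0.89, 2.26], [0.02, 2.5], [-1.34, 4.48], [0, 2.73], [-2.66, 2.66]. Speed limits (rad/s): [2.39, 2.39, 2.79, 3.14, 3.14, 3.14].

INTERFACE

Orientations are given as a 3x3 rotation matrix whose columns are the frame's x, y, z axes.
In Python, from cell import r, get_image, camera_model, workorder gives the robot as it stands.
- The arm moves only by the tool move_arm, never from a script. Its argument "targets" is a list of rows, each a list of 4 numbers: the shift along the tool's x, y, z in m, then the turn about the tool's z in rad. In form: [[x, y, z, turn], ...]. A call has 1 to 20 rows; each row is the pose to reach, as a shift and turn from the pose commanded when the call began, along the tool's axes at that moment; what a row does not reach only later rows make up. A row lasts 1/8 s, in which the tool goes at most 62.5 mm and 10.7 degrees, less where a joint would pass 70% of its speed; a pose out of reach is approached as far as the arm can. A call with a gripper value outside its range is refused whole. "grip" is the finger opening in m, from 0 to 0.0854, set as the call begins (left out, the last holds). The fingers move at their own pace and stop on an object; "squeeze" is the grip in N (left out, the last holds). Time passes only in rows, so rows that repeat a pose let the fingers close. It gives the time, the measured TCP pose, the force, the opening and the grip force at its end, in the units of the state.
- r.state(): the state, without advancing time (a new reading comes with each control period).
- get_image(name): name is "scene" or "top"; returns the picture (400x640x3 uint8, blue, green, red); there is no depth.
- camera_model(name): a dict with "camera_matrix" (3x3 intrinsics, pixels), "xyz" and "rotation" of the camera in the world. Camera axes: x right, y down, z forward; pixel columns grow to the right and rows downward; lengths in m; the calibration is good to about 2 mm. A picture is of the moment at which its call begins. camera_model takes no time and is no camera call.
- workorder.close_job(): hands the job in; it is judged then, once.
The state is a dict: "t": time; "q": joint angles; "joint_velocities": joint speeds; "tau": joint torques, N m; "position": TCP position; "eef_rot": TCP orientation; "ft_force": force on the tool from outside, world axes, zero at the start; "wrist_torque": the same for the moment, N m; "grip_width": finger opening in m; "grasp_force": force on a finger pad.
Only numpy, scipy, OpenCV 4.12 (cv2) and the standard library are available. Lean on these libraries where they do the work, as an engineer would, in place of code of your own. Each camera call takes 0.05 s, during which the arm holds its last target. There are 200 camera calls.

## Working session

There is one attempt and no reset: what is moved stays moved. The work goes in short steps, Python scripts to look and compute and a tool call to move; the robot and the scene stay as the last step left them, time stands still between calls to the robot, and variables do not carry over. Pictures are saved under pics/ and viewed, at most 10 in all, crops included, and the job is handed in when it is done.

Besides the shell and the picture viewer there is one more tool, called after "Call:" as name(argument=value, ...), one argument or row to a line, values as JSON. move_arm: Moves the arm, as the interface text tells. Its arguments: {"type":"object","properties":{"targets":{"type":"array","items":{"type":"array","items":{"type":"number"}}},"grip":{"type":"number"},"squeeze":{"type":"number"}},"required":["targets"]}

```bash
ls; mkdir -p pics; python3 - <<'E'
from cell import r,get_image,camera_model
import cv2,numpy as np
for n in("scene","top"):
    cv2.imwrite(f"pics/{n}0.png",get_image(n)); m=camera_model(n); print(n,np.round(m["camera_matrix"],1).tolist(),np.round(m["xyz"],3),np.round(m["rotation"],3).tolist())
s=r.state();print(s)
E
```

```text
pics
scene [[386.3, 0.0, 313.6], [0.0, 386.3, 200.2], [0.0, 0.0, 1.0]] [ 1.002 -0.768  0.821] [[0.857, 0.288, -0.429], [0.516, -0.49, 0.702], [-0.008, -0.823, -0.568]]
top [[415.6, 0.0, 323.4], [0.0, 415.6, 195.4], [0.0, 0.0, 1.0]] [ 0.432 -0.006  1.545] [[-0.021, -0.998, 0.06], [-1.0, 0.022, 0.017], [-0.018, -0.059, -0.998]]
{'t': 0.1, 'q': array([ 1.06461683e+00,  1.31074598e-01,  1.48918690e+00,  1.15527581e-05,
        1.52300274e+00, -8.54027895e-02]), 'joint_velocities': array([-1.48185990e-05, -2.15740482e-03, -3.23966694e-03, -1.49135341e-04,
        2.20969089e-03,  1.37897226e-03]), 'tau': array([ 1.07069864e-03, -5.70952606e+01, -5.01941264e+01, -1.16524266e-04,
        8.30930192e-03, -1.71054999e-06]), 'position': array([0.24481541, 0.54723395, 0.23034686]), 'eef_rot': array([[-9.12771664e-01,  4.08469358e-01, -8.20544545e-04],
       [ 4.08470153e-01,  9.12770515e-01, -1.45638202e-03],
       [ 1.54081437e-04, -1.66451220e-03, -9.99998603e-01]]), 'ft_force': array([-0.2621657 ,  0.00435598, -0.30221065]), 'wrist_torque': array([-0.03114335, -0.01008177,  0.00159227]), 'grasp_force': 0.0, 'grip_width': 0.08593329106229967}
```

View pics/scene0.png

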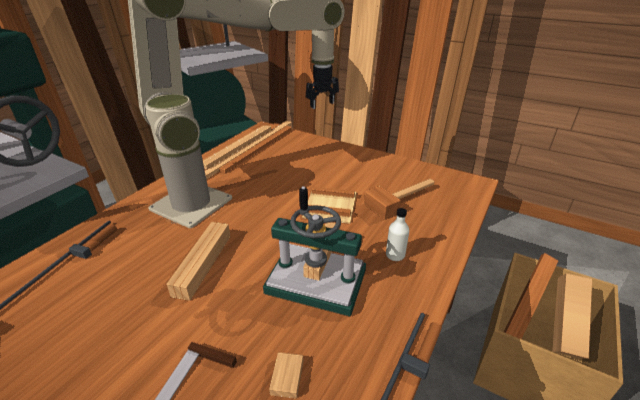

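View pics/top0.png

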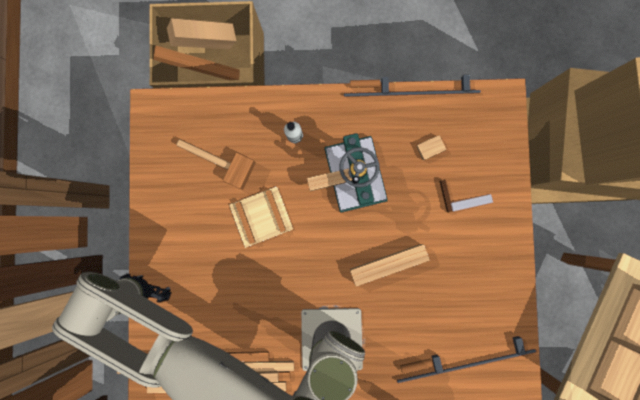

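The scene view has the press at (315,255) with the black handle at (304,198). In the top view the press is at (357,172), its bar sticks out at (322,182), and the sticks are at (261,217). There are two bar candidates: the one under the pad at (322,182) and a loose longer one at (390,264). The description fits the one in the press, which I'll confirm in a crop.

```bash
python3 - <<'E'
import cv2,numpy as np
t=cv2.imread("pics/top0.png")[120:250,220:400]; s=cv2.imread("pics/scene0.png")[175:315,255:415]
a=cv2.resize(t,None,fx=4.4,fy=4.4,interpolation=cv2.INTER_CUBIC); cv2.imwrite("pics/topc.png",a)
b=cv2.resize(s,None,fx=4.2,fy=4.2,interpolation=cv2.INTER_CUBIC);cv2.imwrite("pics/scc.png",b)
E
```

```text
(no output)
```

View pics/topc.png

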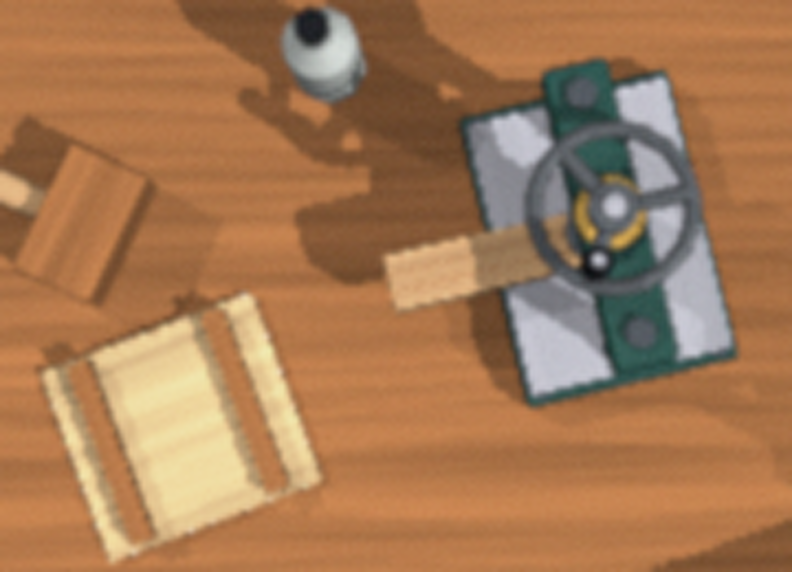

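View pics/scc.png

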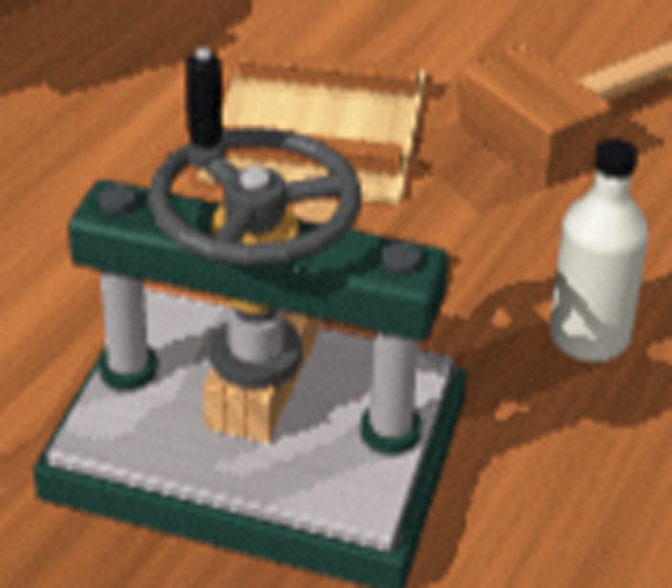

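The crop confirms the three-strip bar under the pad, with its end corners at crop (385,257) and (398,310). It also shows the handle pin at (598,260) and the hub at (613,207). The long loose bar at (390,264) is the look-alike. Next I cast rays.

```bash
cat > h.py <<'E'
import numpy as np
from cell import r,get_image,camera_model
def ray(n,px):
    m=camera_model(n);d=np.array(m["rotation"])@np.linalg.inv(np.array(m["camera_matrix"]))@np.r_[px,1.];return np.array(m["xyz"]),d/np.linalg.norm(d)
def onz(n,px,z):
    o,d=ray(n,px);return o+d*(z-o[2])/d[2]
def tri(p,q):
    o,d=ray("top",p);o2,e=ray("scene",q);k=np.linalg.lstsq(np.c_[d,-e],o2-o,rcond=None)[0]
    a,b=o+k[0]*d,o2+k[1]*e;return (a+b)/2,np.linalg.norm(a-b)
def tc(x,y):return np.array([220+x/4.4-.39,120+y/4.4-.39])
def sc(x,y):return np.array([255+x/4.2-.38,175+y/4.2-.38])
E
python3 - <<'E'
from h import *
np.set_printoptions(precision=4,suppress=True)
c=np.array([onz("top",tc(*p),.045) for p in[(465,120),(665,72),(735,352),(532,402)]])
print("bed",c,c.mean(0),[np.linalg.norm(c[i]-c[i-1]) for i in range(4)])
d=(c[0]+c[3]-c[1]-c[2]);print("press +y yaw",np.degrees(np.arctan2(d[1],d[0])))
print("handle top",tri(tc(598,260),sc(203,52)));print("hub",tri(tc(613,207),sc(255,178)))
b=np.array([onz("top",tc(*p),.085) for p in[(385,257),(398,310)]]);print("bar end",b,b.mean(0),np.linalg.norm(b[0]-b[1]))
k=np.array([onz("top",tc(*p),.009) for p in[(40,370),(250,293),(322,480),(112,560)]])
print("board",k,k.mean(0),[np.linalg.norm(k[i]-k[i-1]) for i in range(4)]);d=k[0]+k[3]-k[1]-k[2];print("sticks y yaw",np.degrees(np.arctan2(d[1],d[0])))
s=np.array([onz("top",tc(*p),.029) for p in[(75,365),(140,545),(215,310),(275,490)]]);print("sticks",s,s.mean(0),np.linalg.norm(s[:2].mean(0)-s[2:].mean(0)))
E
```

```text
bed [[ 0.698   0.0082  0.045 ]
 [ 0.734  -0.1581  0.045 ]
 [ 0.5009 -0.2088  0.045 ]
 [ 0.4636 -0.0417  0.045 ]] [ 0.5991 -0.1001  0.045 ] [np.float64(0.23969351976866463), np.float64(0.17015278385586338), np.float64(0.2385691629917427), np.float64(0.17127117402995326)]
press +y yaw 102.41065616653879
handle top (array([ 0.554 , -0.0835,  0.2963]), np.float64(0.0009082156660756297))
hub (array([ 0.599 , -0.0993,  0.2294]), np.float64(0.00044406522916863177))
bar end [[0.5815 0.0744 0.085 ]
 [0.5387 0.0648 0.085 ]] [0.5601 0.0696 0.085 ] 0.04394324522700493
board [[0.5003 0.3719 0.009 ]
 [0.5614 0.1933 0.009 ]
 [0.4027 0.135  0.009 ]
 [0.3395 0.3125 0.009 ]] [0.451  0.2532 0.009 ] [np.float64(0.1713684027723061), np.float64(0.18877933773623576), np.float64(0.16906982126318487), np.float64(0.18835319636161799)]
sticks y yaw 109.25971736008815
sticks [[0.5029 0.3377 0.029 ]
 [0.3526 0.285  0.029 ]
 [0.5462 0.2201 0.029 ]
 [0.3957 0.1723 0.029 ]] [0.4493 0.2538 0.029 ] 0.12291229937271526
```

Call:
move_arm(
  targets=[
    [-0.2, -0.15, -0.1, 0],
    [-0.54, -0.452, -0.105, 0],
    [-0.54, -0.452, -0.105, 0],
    [-0.54, -0.452, -0.105, 0],
    [-0.54, -0.452, -0.105, 0],
    [-0.54, -0.452, -0.105, 0],
    [-0.54, -0.452, -0.105, 0],
    [-0.54, -0.452, -0.105, 0],
    [-0.54, -0.452, -0.105, 0],
    [-0.54, -0.452, -0.105, 0],
    [-0.54, -0.452, -0.105, 0],
    [-0.54, -0.452, -0.105, 0],
    [-0.54, -0.452, -0.105, 0],
    [-0.54, -0.452, -0.105, 0],
    [-0.54, -0.452, -0.105, 0],
    [-0.54, -0.452, -0.105, 0],
  ],
  grip=0.0854,
  squeeze=40,
)

```text
t: 2.1
position: [0.5532, -0.0845, 0.3364]
eef_rot: [[-0.913, 0.407, 0.0], [0.407, 0.913, 0.0], [-0.0, 0.0, -1.0]]
ft_force: [0.3, -0.9, 0.8]
grip_width: 0.0853
grasp_force: 0.0
```

```bash
python3 - <<'E'
import cv2
from h import *
a=get_image("scene")[130:330,200:440]
cv2.imwrite("pics/s1.png",cv2.resize(a,None,fx=3,fy=3,interpolation=cv2.INTER_CUBIC))
s=r.state();print(s["t"],s["position"],s["eef_rot"].round(4).tolist(),s["ft_force"],s["q"].round(3))
E
```

```text
2.15 [ 0.55319732 -0.08467711  0.33646684] [[-0.9132, 0.4074, 0.0003], [0.4074, 0.9132, -0.0], [-0.0003, 0.0001, -1.0]] [ 0.25705423 -0.30646352  1.06807265] [-2.440e-01  1.000e-03  1.433e+00  0.000e+00  1.707e+00 -1.395e+00]
```

View pics/s1.png

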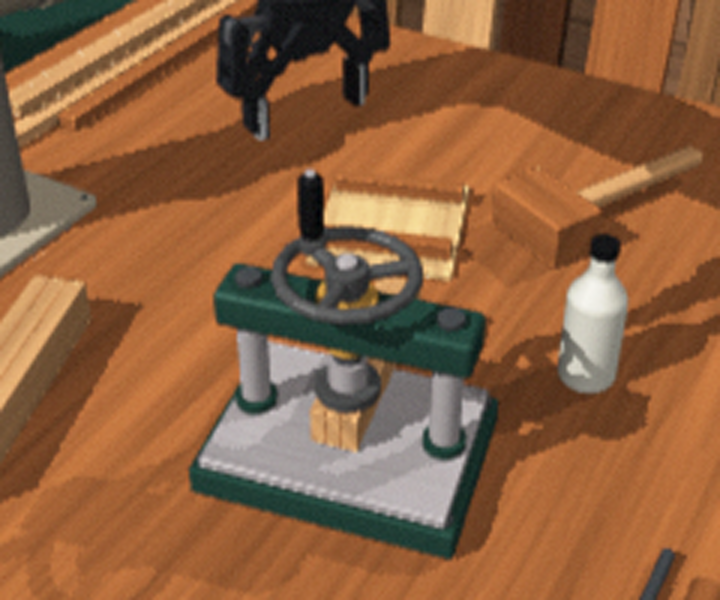

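The fingers straddle the handle: their midpoint is at about crop (308,115), and the handle top is at (310,175). I go down and close.

Call:
move_arm(
  targets=[
    [0, 0, 0.03, 0],
    [0, 0, 0.06, 0],
    [0, 0, 0.09, 0],
    [0, 0, 0.09, 0],
  ],
)

```text
t: 2.65
position: [0.5516, -0.0847, 0.2435]
eef_rot: [[-0.913, 0.408, -0.005], [0.408, 0.913, 0.001], [0.005, -0.001, -1.0]]
ft_force: [-0.7, -0.4, -0.4]
grip_width: 0.0855
grasp_force: 0.0
```

Call:
move_arm(
  targets=[
    [0, 0, 0, 0],
    [0, 0, 0, 0],
    [0, 0, 0, 0],
    [0, 0, 0, 0],
    [0, 0, 0, 0],
  ],
  grip=0.015,
  squeeze=40,
)

```text
t: 3.28
position: [0.5538, -0.0856, 0.2475]
eef_rot: [[-0.913, 0.409, 0.002], [0.409, 0.913, -0.0], [-0.002, 0.0, -1.0]]
ft_force: [-0.6, 0.0, 5.1]
grip_width: 0.0219
grasp_force: 39.5
```

```bash
python3 - <<'E'
from h import *
s=r.state();print(s["t"],s["position"],s["eef_rot"].round(4).tolist(),s["ft_force"],s["grip_width"],s["grasp_force"])
E
```

```text
3.275 [ 0.55384081 -0.08559749  0.24746865] [[-0.9127, 0.4085, 0.0018], [0.4085, 0.9127, -0.0004], [-0.0018, 0.0004, -1.0]] [-0.55813882  0.00688698  5.06584057] 0.02193418519612837 39.517740067094564
```

```bash
cat >> h.py <<'E'
def circ(a0,da,n,R=.048):  # rows on the circle, tool axes; angle a about tool x, anticlockwise from above
    k=np.arange(1,n+1);a=np.radians(a0+da*k);b=np.radians(a0)
    return np.c_[R*(np.cos(a)-np.cos(b)),-R*(np.sin(a)-np.sin(b)),-.008*da*k/360,0*k].round(4).tolist()
E
python3 -c "
from h import *
print(circ(6,18,20))"
```

```text
[[-0.0039, -0.0145, -0.0004, 0.0], [-0.0121, -0.0271, -0.0008, 0.0], [-0.0237, -0.0366, -0.0012, 0.0], [-0.0378, -0.0419, -0.0016, 0.0], [-0.0528, -0.0427, -0.002, 0.0], [-0.0673, -0.0388, -0.0024, 0.0], [-0.0799, -0.0307, -0.0028, 0.0], [-0.0893, -0.019, -0.0032, 0.0], [-0.0947, -0.005, -0.0036, 0.0], [-0.0955, 0.01, -0.004, 0.0], [-0.0916, 0.0245, -0.0044, 0.0], [-0.0834, 0.0371, -0.0048, 0.0], [-0.0717, 0.0466, -0.0052, 0.0], [-0.0577, 0.052, -0.0056, 0.0], [-0.0427, 0.0528, -0.006, 0.0], [-0.0282, 0.0489, -0.0064, 0.0], [-0.0156, 0.0407, -0.0068, 0.0], [-0.0062, 0.029, -0.0072, 0.0], [-0.0008, 0.015, -0.0076, 0.0], [0.0, 0.0, -0.008, 0.0]]
```

Quarter turn first as a test.

Call:
move_arm(
  targets=[
    [-0.0039, -0.0145, -0.0004, 0],
    [-0.0121, -0.0271, -0.0008, 0],
    [-0.0237, -0.0366, -0.0012, 0],
    [-0.0378, -0.0419, -0.0016, 0],
    [-0.0528, -0.0427, -0.002, 0],
  ],
)

```text
t: 3.9
position: [0.5832, -0.1465, 0.2494]
eef_rot: [[-0.913, 0.409, -0.002], [0.409, 0.913, -0.0], [0.002, -0.001, -1.0]]
ft_force: [-7.9, 3.4, 8.7]
grip_width: 0.0219
grasp_force: 40.1
```

```bash
python3 - <<'E'
from h import *
s=r.state();p=s["position"]-[.599,-.0995,0];print(s["t"],s["position"],np.hypot(*p[:2]),np.degrees(np.arctan2(p[1],p[0]))-155.9,s["ft_force"],s["wrist_torque"],s["grip_width"],s["grasp_force"])
a=get_image("top")
import cv2
cv2.imwrite("pics/t2.png",cv2.resize(a[100:260,220:440],None,fx=3.6,fy=3.6,interpolation=cv2.INTER_CUBIC))
s=r.state();p=s["position"]-[.599,-.0995,0];print(s["position"],np.hypot(*p[:2]),np.degrees(np.arctan2(p[1],p[0]))-155.9,s["ft_force"])
E
```

```text
3.9 [ 0.58322401 -0.14651454  0.24937315] 0.04959081142117473 -264.4494629156999 [-7.92320328  3.36740548  8.72110026] [ 0.71675946  1.28557824 -0.01057857] 0.02189756098120045 40.13586413115263
[ 0.58496982 -0.14705223  0.24944947] 0.04957882977553094 -262.3385825052085 [-5.48337588  0.78305699  6.38009616]
```

```bash
python3 -c "
from h import *
print(circ(96,18,20))"
```

```text
[[-0.0145, 0.0039, -0.0004, 0.0], [-0.0271, 0.0121, -0.0008, 0.0], [-0.0366, 0.0237, -0.0012, 0.0], [-0.0419, 0.0378, -0.0016, 0.0], [-0.0427, 0.0528, -0.002, 0.0], [-0.0388, 0.0673, -0.0024, 0.0], [-0.0307, 0.0799, -0.0028, 0.0], [-0.019, 0.0893, -0.0032, 0.0], [-0.005, 0.0947, -0.0036, 0.0], [0.01, 0.0955, -0.004, 0.0], [0.0245, 0.0916, -0.0044, 0.0], [0.0371, 0.0834, -0.0048, 0.0], [0.0466, 0.0717, -0.0052, 0.0], [0.052, 0.0577, -0.0056, 0.0], [0.0528, 0.0427, -0.006, 0.0], [0.0489, 0.0282, -0.0064, 0.0], [0.0407, 0.0156, -0.0068, 0.0], [0.029, 0.0062, -0.0072, 0.0], [0.015, 0.0008, -0.0076, 0.0], [-0.0, -0.0, -0.008, 0.0]]
```

Call:
move_arm(
  targets=[
    [-0.0145, 0.0039, -0.0006, 0],
    [-0.0271, 0.0121, -0.0012, 0],
    [-0.0366, 0.0237, -0.0018, 0],
    [-0.0419, 0.0378, -0.0022, 0],
    [-0.0427, 0.0528, -0.0026, 0],
    [-0.0388, 0.0673, -0.003, 0],
    [-0.0307, 0.0799, -0.0034, 0],
    [-0.019, 0.0893, -0.0038, 0],
    [-0.005, 0.0947, -0.0042, 0],
    [0.01, 0.0955, -0.0046, 0],
    [0.0245, 0.0916, -0.005, 0],
    [0.0371, 0.0834, -0.0054, 0],
    [0.0466, 0.0717, -0.0058, 0],
    [0.052, 0.0577, -0.0062, 0],
    [0.0528, 0.0427, -0.0066, 0],
    [0.0489, 0.0282, -0.007, 0],
    [0.0407, 0.0156, -0.0074, 0],
    [0.029, 0.0062, -0.0078, 0],
    [0.015, 0.0008, -0.0082, 0],
    [0, 0, -0.0086, 0],
  ],
)

```text
t: 6.45
position: [0.583, -0.1464, 0.2574]
eef_rot: [[-0.913, 0.409, -0.003], [0.409, 0.913, 0.0], [0.003, -0.001, -1.0]]
ft_force: [-8.3, 4.0, 7.2]
grip_width: 0.022
grasp_force: 40.6
```

```bash
cat > st.py <<'E'
from h import *
s=r.state();p=s["position"]-[.599,-.0995,0];t=np.arctan2(p[1],p[0]);f=s["ft_force"]
print("t",s["t"],s["position"].round(4),"R",np.hypot(*p[:2]).round(4),"alpha",(np.degrees(t)-155.9).round(1)%360,"f",f.round(1),"Ftan",(f@[-np.sin(t),np.cos(t),0]).round(1),"Frad",(f@[np.cos(t),np.sin(t),0]).round(1),s["grip_width"],s["grasp_force"])
E
python3 - <<'E'
import st,cv2
from h import *
a=get_image("scene")[170:320,250:390]
cv2.imwrite("pics/s3.png",cv2.resize(a,None,fx=4,fy=4,interpolation=cv2.INTER_CUBIC))
E
```

```text
t 6.45 [ 0.583  -0.1464  0.2574] R 0.0496 alpha 95.19999999999999 f [-8.3  4.   7.2] Ftan -9.1 Frad -1.1 0.02197104029449373 40.59315579012036
```

View pics/s3.png

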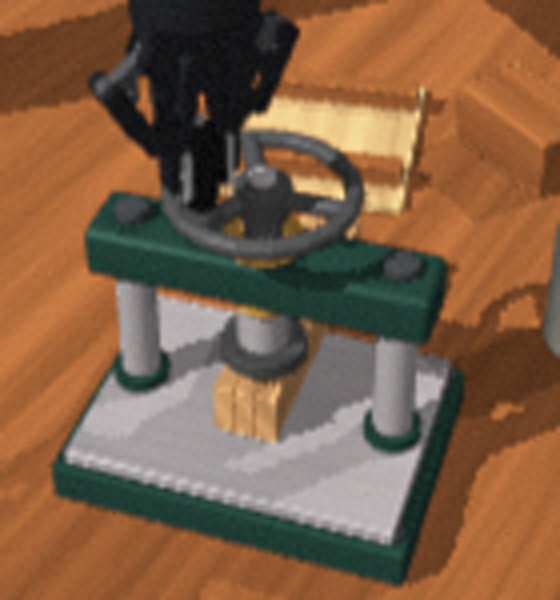

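The wheel is turning and the screw has risen clear of the bar. I add another half turn, to 1.75 turns in all, still short of the earliest stop.

Call:
move_arm(
  targets=[
    [-0.0145, 0.0039, -0.0005, 0],
    [-0.0271, 0.0121, -0.001, 0],
    [-0.0366, 0.0237, -0.0014, 0],
    [-0.0419, 0.0378, -0.0018, 0],
    [-0.0427, 0.0528, -0.0022, 0],
    [-0.0388, 0.0673, -0.0026, 0],
    [-0.0307, 0.0799, -0.003, 0],
    [-0.019, 0.0893, -0.0034, 0],
    [-0.005, 0.0947, -0.0038, 0],
    [0.01, 0.0955, -0.0042, 0],
  ],
)

```text
t: 7.75
position: [0.6151, -0.0555, 0.2615]
eef_rot: [[-0.913, 0.409, 0.004], [0.409, 0.913, -0.002], [-0.004, -0.0, -1.0]]
ft_force: [7.4, -6.0, -0.6]
grip_width: 0.0219
grasp_force: 39.9
```

```bash
python3 - <<'E'
import st
from h import *
print(circ(276,3,20)); print(circ(336,3,20))
E
```

```text
t 7.75 [ 0.6151 -0.0555  0.2615] R 0.0468 alpha 274.0 f [ 7.4 -6.  -0.6] Ftan -9.0 Frad -3.0 0.021893014489205265 39.93198160082102
[[0.0025, -0.0003, -0.0001, 0.0], [0.005, -0.0008, -0.0001, 0.0], [0.0074, -0.0014, -0.0002, 0.0], [0.0098, -0.0021, -0.0003, 0.0], [0.0122, -0.0029, -0.0003, 0.0], [0.0145, -0.0039, -0.0004, 0.0], [0.0168, -0.005, -0.0005, 0.0], [0.019, -0.0062, -0.0005, 0.0], [0.0211, -0.0075, -0.0006, 0.0], [0.0232, -0.0089, -0.0007, 0.0], [0.0252, -0.0104, -0.0007, 0.0], [0.0271, -0.0121, -0.0008, 0.0], [0.0289, -0.0138, -0.0009, 0.0], [0.0307, -0.0156, -0.0009, 0.0], [0.0323, -0.0175, -0.001, 0.0], [0.0338, -0.0195, -0.0011, 0.0], [0.0352, -0.0216, -0.0011, 0.0], [0.0366, -0.0237, -0.0012, 0.0], [0.0378, -0.0259, -0.0013, 0.0], [0.0388, -0.0282, -0.0013, 0.0]]
[[0.001, -0.0023, -0.0001, 0.0], [0.0018, -0.0047, -0.0001, 0.0], [0.0025, -0.0071, -0.0002, 0.0], [0.0031, -0.0095, -0.0003, 0.0], [0.0036, -0.012, -0.0003, 0.0], [0.0039, -0.0145, -0.0004, 0.0], [0.0041, -0.017, -0.0005, 0.0], [0.0041, -0.0195, -0.0005, 0.0], [0.0041, -0.022, -0.0006, 0.0], [0.0039, -0.0245, -0.0007, 0.0], [0.0036, -0.027, -0.0007, 0.0], [0.0031, -0.0295, -0.0008, 0.0], [0.0025, -0.0319, -0.0009, 0.0], [0.0018, -0.0344, -0.0009, 0.0], [0.001, -0.0367, -0.001, 0.0], [-0.0, -0.039, -0.0011, 0.0], [-0.0011, -0.0413, -0.0011, 0.0], [-0.0023, -0.0435, -0.0012, 0.0], [-0.0036, -0.0457, -0.0013, 0.0], [-0.005, -0.0477, -0.0013, 0.0]]
```

Before feeling for the stop, I measure the arm's stiffness by pushing radially on the handle, which puts no torque on the screw.

Call:
move_arm(
  targets=[
    [0, 0, 0, 0],
    [0, 0, 0, 0],
    [0, 0, 0, 0],
  ],
)

```text
t: 8.12
position: [0.6138, -0.0551, 0.2614]
eef_rot: [[-0.913, 0.409, -0.001], [0.409, 0.913, -0.0], [0.001, -0.0, -1.0]]
ft_force: [-4.4, -0.6, 5.9]
grip_width: 0.0217
grasp_force: 40.8
```

Call:
move_arm(
  targets=[
    [0.0002, 0.002, 0, 0],
    [0.0002, 0.002, 0, 0],
    [0.0002, 0.002, 0, 0],
  ],
)

```text
t: 8.5
position: [0.614, -0.0547, 0.2614]
eef_rot: [[-0.912, 0.41, -0.002], [0.41, 0.912, -0.002], [0.001, -0.003, -1.0]]
ft_force: [-7.2, -7.9, 7.1]
grip_width: 0.0218
grasp_force: 40.9
```

```bash
python3 -c "import st"
```

```text
t 8.5 [ 0.614  -0.0547  0.2614] R 0.0472 alpha 275.6 f [-7.2 -7.9  7.1] Ftan 4.3 Frad -9.7 0.02181096885624092 40.90796152129769
```

```bash
python3 - <<'E'
from h import *
import cv2
s=cv2.imread("pics/scene0.png")
g=get_image("scene")
m=camera_model("scene")
def proj(p):
    c=np.array(m["rotation"]).T@(np.array(p)-m["xyz"]);v=np.array(m["camera_matrix"])@c;return (v[:2]/v[2]).round(2)
ax=np.array([.5988,-.1003]);d=np.array(m["xyz"][:2])-ax;d/=np.linalg.norm(d)
for z in(.141,.1435,.146,.1495,.152):print("nut",z,proj([*(ax+.021*d),z]))
print("boss top front",proj([*(ax+.018*d),.126]),"boss back",proj([*(ax-.018*d),.126]),"pad top",proj([*(ax+.03*d),.099]),"bridge low front",proj([*(ax+.026*d),.152]))
for im in(s,g):
  print()
  for y in range(238,266):
    print(y,' '.join('%3d,%3d,%3d'%tuple(im[y,x]) for x in range(310,322,2)))
E
```

```text
nut 0.141 [315.37 248.98]
nut 0.1435 [315.37 248.26]
nut 0.146 [315.36 247.54]
nut 0.1495 [315.35 246.53]
nut 0.152 [315.35 245.8 ]
boss top front [315.4  252.48] boss back [315.33 243.49] pad top [315.47 263.12] bridge low front [315.36 247.09]

238  43, 48, 26  37, 42, 30  37, 40, 28  38, 41, 31  33, 37, 26  41, 44, 32
239  56, 67, 33  42, 50, 26  30, 37, 18  35, 40, 21  41, 47, 26  34, 42, 24
240  54, 61, 30  53, 63, 33  41, 48, 24  35, 40, 22  34, 39, 22  37, 42, 23
241  54, 64, 32  56, 64, 34  50, 58, 29  37, 46, 22  37, 45, 25  30, 37, 16
242  52, 59, 30  49, 56, 29  52, 58, 27  53, 62, 34  41, 52, 26  44, 48, 25
243  54, 62, 35  50, 61, 32  53, 63, 31  53, 61, 31  54, 65, 34  54, 60, 34
244  51, 58, 29  53, 59, 29  53, 63, 36  50, 59, 28  53, 61, 33  54, 64, 34
245  45, 59, 46  52, 59, 37  50, 59, 30  49, 56, 26  47, 59, 30  46, 59, 30
246  50,101,130  48, 80, 92  54, 68, 55  49, 58, 33  55, 62, 35  49, 59, 29
247  71,135,179  60,130,172  46, 97,126  43, 70, 82  48, 60, 48  48, 57, 30
248 115,130,144  65,126,167  59,131,176  50,103,138  37, 65, 78  47, 52, 40
249 151,150,156  
[... 2703 characters left out ...]
,102  74, 75, 76
257  70, 73, 70  80, 80, 79 104,104,106  95, 95, 97  79, 77, 80  70, 69, 68
258  71, 71, 71  70, 70, 69  77, 75, 75  75, 73, 76  73, 70, 71  77, 77, 77
259  81, 83, 81  72, 74, 76  76, 78, 78  76, 74, 76  71, 73, 72  68, 68, 69
260  73, 71, 70  84, 84, 82  73, 74, 75  74, 79, 75  69, 70, 69  55, 52, 53
261  71, 71, 76  71, 72, 73  66, 65, 65  61, 61, 60  54, 55, 53  48, 49, 48
262  73, 88,111  71, 71, 74  65, 65, 66  59, 58, 59  54, 53, 51  49, 52, 60
263  83,125,172  81,104,131  66, 78, 99  59, 66, 72  57, 63, 74  50, 68, 91
264  96,150,201  96,146,198  80,121,161  55, 86,119  55, 80,109  62, 89,124
265 102,155,209  96,147,197  86,132,182  84,130,177  72,113,153  71,112,154
```

The initial picture puts the nut's lower face near z = 0.140–0.142, so the stop should come at about 1.9–2.05 turns (685–740°). I've done 630° so far. I advance about 40° slowly, then feel for it.

Call:
move_arm(
  targets=[
    [0.0048, -0.0028, -0.0001, 0],
    [0.0072, -0.0034, -0.0002, 0],
    [0.0096, -0.0041, -0.0003, 0],
    [0.012, -0.0049, -0.0003, 0],
    [0.0143, -0.0059, -0.0004, 0],
    [0.0166, -0.007, -0.0005, 0],
    [0.0188, -0.0082, -0.0005, 0],
    [0.0209, -0.0095, -0.0006, 0],
    [0.023, -0.0109, -0.0007, 0],
    [0.025, -0.0124, -0.0007, 0],
    [0.0269, -0.0141, -0.0008, 0],
    [0.0287, -0.0158, -0.0009, 0],
  ],
)

```text
t: 10.05
position: [0.5839, -0.0554, 0.2623]
eef_rot: [[-0.913, 0.408, 0.004], [0.408, 0.913, 0.001], [-0.003, 0.002, -1.0]]
ft_force: [7.7, -0.1, -0.8]
grip_width: 0.022
grasp_force: 40.3
```

```bash
python3 - <<'E'
import st
from h import *
print(circ(315,2,20)); print(circ(355,2,20))
E
```

```text
t 10.05 [ 0.5839 -0.0554  0.2623] R 0.0466 alpha 313.0 f [ 7.7 -0.1 -0.8] Ftan -7.3 Frad -2.6 0.021983360808474586 40.32938925549388
[[0.0012, -0.0012, -0.0, 0.0], [0.0023, -0.0025, -0.0001, 0.0], [0.0034, -0.0037, -0.0001, 0.0], [0.0044, -0.0051, -0.0002, 0.0], [0.0054, -0.0064, -0.0002, 0.0], [0.0063, -0.0078, -0.0003, 0.0], [0.0072, -0.0092, -0.0003, 0.0], [0.008, -0.0107, -0.0004, 0.0], [0.0088, -0.0121, -0.0004, 0.0], [0.0096, -0.0137, -0.0004, 0.0], [0.0102, -0.0152, -0.0005, 0.0], [0.0109, -0.0167, -0.0005, 0.0], [0.0114, -0.0183, -0.0006, 0.0], [0.012, -0.0199, -0.0006, 0.0], [0.0124, -0.0215, -0.0007, 0.0], [0.0128, -0.0231, -0.0007, 0.0], [0.0132, -0.0248, -0.0008, 0.0], [0.0135, -0.0264, -0.0008, 0.0], [0.0137, -0.0281, -0.0008, 0.0], [0.0139, -0.0298, -0.0009, 0.0]]
[[0.0001, -0.0017, -0.0, 0.0], [0.0002, -0.0033, -0.0001, 0.0], [0.0002, -0.005, -0.0001, 0.0], [0.0001, -0.0067, -0.0002, 0.0], [0.0, -0.0084, -0.0002, 0.0], [-0.0002, -0.01, -0.0003, 0.0], [-0.0004, -0.0117, -0.0003, 0.0], [-0.0007, -0.0133, -0.0004, 0.0], [-0.001, -0.015, -0.0004, 0.0], [-0.0015, -0.0166, -0.0004, 0.0], [-0.0019, -0.0182, -0.0005, 0.0], [-0.0024, -0.0198, -0.0005, 0.0], [-0.003, -0.0214, -0.0006, 0.0], [-0.0036, -0.0229, -0.0006, 0.0], [-0.0043, -0.0245, -0.0007, 0.0], [-0.005, -0.026, -0.0007, 0.0], [-0.0058, -0.0275, -0.0008, 0.0], [-0.0067, -0.0289, -0.0008, 0.0], [-0.0076, -0.0303, -0.0008, 0.0], [-0.0085, -0.0317, -0.0009, 0.0]]
```

Call:
move_arm(
  targets=[
    [0.0012, -0.0012, 0, 0],
    [0.0023, -0.0025, -0.0001, 0],
    [0.0034, -0.0037, -0.0001, 0],
    [0.0044, -0.0051, -0.0002, 0],
    [0.0054, -0.0064, -0.0002, 0],
    [0.0063, -0.0078, -0.0003, 0],
  ],
)

```text
t: 10.8
position: [0.5749, -0.0595, 0.2626]
eef_rot: [[-0.913, 0.408, 0.004], [0.408, 0.913, 0.001], [-0.003, 0.003, -1.0]]
ft_force: [8.4, 2.0, -0.6]
grip_width: 0.0217
grasp_force: 40.4
```

```bash
python3 -c "
import st
from h import *
for a in range(327,420,9): print(a,circ(a,4.5,1)[0][:2],circ(a+4.5,4.5,1)[0][:2])"
```

```text
t 10.8 [ 0.5749 -0.0595  0.2626] R 0.0467 alpha 325.1 f [ 8.4  2.  -0.6] Ftan -8.2 Frad -2.6 0.02173539315263194 40.36160012707114
327 [0.0019, -0.0032] [0.0017, -0.0034]
336 [0.0014, -0.0035] [0.0011, -0.0036]
345 [0.0008, -0.0037] [0.0005, -0.0037]
354 [0.0002, -0.0038] [-0.0, -0.0038]
363 [-0.0003, -0.0038] [-0.0006, -0.0037]
372 [-0.0009, -0.0037] [-0.0012, -0.0036]
381 [-0.0015, -0.0035] [-0.0018, -0.0033]
390 [-0.002, -0.0032] [-0.0023, -0.003]
399 [-0.0025, -0.0028] [-0.0027, -0.0026]
408 [-0.0029, -0.0024] [-0.0031, -0.0022]
417 [-0.0032, -0.0019] [-0.0034, -0.0017]
```

Then 3° (2.5 mm) per call, reading the force each time.

Call:
move_arm(
  targets=[
    [0.0006, -0.001, 0, 0],
    [0.0013, -0.0021, -0.0001, 0],
  ],
)

```text
t: 11.05
position: [0.5729, -0.0608, 0.2626]
eef_rot: [[-0.913, 0.408, 0.004], [0.408, 0.913, 0.001], [-0.003, 0.003, -1.0]]
ft_force: [7.3, 1.0, 0.3]
grip_width: 0.022
grasp_force: 40.4
```

Call:
move_arm(
  targets=[
    [0.0006, -0.0011, 0, 0],
    [0.0012, -0.0022, -0.0001, 0],
  ],
)

```text
t: 11.3
position: [0.5708, -0.0622, 0.2627]
eef_rot: [[-0.913, 0.408, 0.004], [0.408, 0.913, 0.002], [-0.003, 0.003, -1.0]]
ft_force: [7.6, 1.6, -0.6]
grip_width: 0.0216
grasp_force: 40.4
```

Call:
move_arm(
  targets=[
    [0.0005, -0.0012, 0, 0],
    [0.0011, -0.0025, -0.0001, 0],
  ],
)

```text
t: 11.55
position: [0.5687, -0.0638, 0.2628]
eef_rot: [[-0.913, 0.408, 0.003], [0.408, 0.913, 0.002], [-0.002, 0.003, -1.0]]
ft_force: [7.1, 2.9, -0.4]
grip_width: 0.0217
grasp_force: 40.4
```

Call:
move_arm(
  targets=[
    [0.0005, -0.0013, 0, 0],
    [0.0009, -0.0026, -0.0001, 0],
  ],
)

```text
t: 11.8
position: [0.5668, -0.0656, 0.2629]
eef_rot: [[-0.913, 0.407, 0.003], [0.407, 0.913, 0.002], [-0.002, 0.003, -1.0]]
ft_force: [7.1, 4.5, -0.5]
grip_width: 0.0221
grasp_force: 40.4
```

Call:
move_arm(
  targets=[
    [0.0004, -0.0013, 0, 0],
    [0.0007, -0.0027, -0.0001, 0],
  ],
)

```text
t: 12.05
position: [0.5648, -0.0676, 0.2629]
eef_rot: [[-0.913, 0.407, 0.003], [0.407, 0.913, 0.003], [-0.001, 0.004, -1.0]]
ft_force: [5.1, 6.4, 1.5]
grip_width: 0.0219
grasp_force: 40.5
```

Call:
move_arm(
  targets=[
    [0.0004, -0.0013, 0, 0],
    [0.0007, -0.0026, -0.0001, 0],
  ],
)

```text
t: 12.3
position: [0.563, -0.0695, 0.263]
eef_rot: [[-0.913, 0.407, 0.002], [0.407, 0.913, 0.003], [-0.001, 0.004, -1.0]]
ft_force: [5.4, 6.7, 0.6]
grip_width: 0.0217
grasp_force: 40.5
```

Call:
move_arm(
  targets=[
    [0.0003, -0.0013, 0, 0],
    [0.0005, -0.0027, -0.0001, 0],
  ],
)

```text
t: 12.55
position: [0.5614, -0.0716, 0.2631]
eef_rot: [[-0.913, 0.407, 0.002], [0.407, 0.913, 0.003], [-0.001, 0.004, -1.0]]
ft_force: [4.8, 7.3, 1.2]
grip_width: 0.0217
grasp_force: 40.5
```

Call:
move_arm(
  targets=[
    [0.0002, -0.0013, 0, 0],
    [0.0004, -0.0027, -0.0001, 0],
  ],
)

```text
t: 12.8
position: [0.5598, -0.0738, 0.2632]
eef_rot: [[-0.913, 0.407, 0.002], [0.407, 0.913, 0.003], [-0.0, 0.004, -1.0]]
ft_force: [3.0, 6.9, 1.4]
grip_width: 0.0224
grasp_force: 40.5
```

Call:
move_arm(
  targets=[
    [0.0001, -0.0014, 0, 0],
    [0.0002, -0.0028, -0.0001, 0],
  ],
)

```text
t: 13.05
position: [0.5583, -0.0762, 0.2632]
eef_rot: [[-0.913, 0.407, 0.001], [0.407, 0.913, 0.003], [0.0, 0.004, -1.0]]
ft_force: [3.5, 7.7, 1.6]
grip_width: 0.0218
grasp_force: 40.6
```

Call:
move_arm(
  targets=[
    [0.0001, -0.0014, 0, 0],
    [0.0001, -0.0028, -0.0001, 0],
  ],
)

```text
t: 13.3
position: [0.5569, -0.0786, 0.2633]
eef_rot: [[-0.913, 0.407, 0.001], [0.407, 0.913, 0.004], [0.0, 0.004, -1.0]]
ft_force: [0.7, 8.4, 2.4]
grip_width: 0.0218
grasp_force: 40.6
```

Call:
move_arm(
  targets=[
    [0, -0.0014, 0, 0],
    [0, -0.0028, -0.0001, 0],
  ],
)

```text
t: 13.55
position: [0.5557, -0.0811, 0.2633]
eef_rot: [[-0.913, 0.407, 0.001], [0.407, 0.913, 0.004], [0.001, 0.004, -1.0]]
ft_force: [1.1, 7.8, 2.5]
grip_width: 0.0218
grasp_force: 40.6
```

Call:
move_arm(
  targets=[
    [0, -0.0014, 0, 0],
    [-0.0001, -0.0029, -0.0001, 0],
  ],
)

```text
t: 13.8
position: [0.5545, -0.0838, 0.2635]
eef_rot: [[-0.913, 0.407, 0.001], [0.407, 0.913, 0.004], [0.001, 0.004, -1.0]]
ft_force: [1.3, 8.4, 2.9]
grip_width: 0.0219
grasp_force: 40.6
```

Call:
move_arm(
  targets=[
    [-0.0001, -0.0014, 0, 0],
    [-0.0002, -0.0029, -0.0001, 0],
  ],
)

```text
t: 14.05
position: [0.5535, -0.0865, 0.2635]
eef_rot: [[-0.913, 0.407, 0.001], [0.407, 0.913, 0.004], [0.001, 0.004, -1.0]]
ft_force: [1.6, 7.4, 2.3]
grip_width: 0.0219
grasp_force: 40.7
```

Call:
move_arm(
  targets=[
    [-0.0001, -0.0014, 0, 0],
    [-0.0003, -0.0028, -0.0001, 0],
  ],
)

```text
t: 14.3
position: [0.5527, -0.0893, 0.2636]
eef_rot: [[-0.913, 0.407, 0.001], [0.407, 0.913, 0.004], [0.001, 0.004, -1.0]]
ft_force: [1.4, 7.8, 1.7]
grip_width: 0.0222
grasp_force: 40.6
```

Call:
move_arm(
  targets=[
    [-0.0002, -0.0014, 0, 0],
    [-0.0005, -0.0028, -0.0001, 0],
  ],
)

```text
t: 14.55
position: [0.552, -0.092, 0.2637]
eef_rot: [[-0.913, 0.407, 0.001], [0.407, 0.913, 0.004], [0.001, 0.004, -1.0]]
ft_force: [2.1, 7.8, 0.8]
grip_width: 0.0217
grasp_force: 40.6
```

Call:
move_arm(
  targets=[
    [-0.0003, -0.0014, 0, 0],
    [-0.0006, -0.0028, -0.0001, 0],
  ],
)

```text
t: 14.8
position: [0.5515, -0.0949, 0.2637]
eef_rot: [[-0.913, 0.407, 0.001], [0.407, 0.913, 0.004], [0.001, 0.004, -1.0]]
ft_force: [1.3, 7.4, 1.2]
grip_width: 0.0217
grasp_force: 40.6
```

Call:
move_arm(
  targets=[
    [-0.0003, -0.0014, 0, 0],
    [-0.0007, -0.0028, -0.0001, 0],
  ],
)

```text
t: 15.05
position: [0.5511, -0.0977, 0.2638]
eef_rot: [[-0.913, 0.407, 0.001], [0.407, 0.913, 0.004], [0.0, 0.004, -1.0]]
ft_force: [3.1, 7.9, 0.2]
grip_width: 0.0222
grasp_force: 40.5
```

```bash
python3 - <<'E'
from h import *
import st
g=np.mean([get_image("scene").astype(float) for _ in range(3)],0)
import cv2;cv2.imwrite("pics/s4.png",cv2.resize(g[215:290,275:365].astype(np.uint8),None,fx=8,fy=8,interpolation=cv2.INTER_CUBIC))
for y in range(244,264):print(y,' '.join('%3d,%3d,%3d'%tuple(g[y,x]) for x in range(308,322,2)))
E
```

```text
t 15.05 [ 0.5511 -0.0977  0.2638] R 0.0479 alpha 21.9 f [3.1 7.9 0.2] Ftan -8.0 Frad -2.8 0.02215736225669635 40.522927455604076
244  51, 58, 34  51, 61, 31  49, 58, 29  49, 58, 29  50, 58, 29  51, 60, 31  51, 60, 29
245  48, 67, 73  47, 62, 48  51, 59, 34  51, 59, 30  50, 59, 29  51, 59, 31  52, 62, 33
246  48, 81,124  50, 98,125  50, 83, 94  47, 63, 53  49, 58, 33  48, 55, 29  49, 58, 29
247  59, 78,115  94,151,189  54,125,166  47, 96,124  43, 71, 80  45, 59, 46  49, 57, 33
248  69, 68, 70 139,154,169  89,142,179  68,138,180  54,108,143  49, 73, 87  59, 65, 57
249  79, 80, 78 157,155,161 141,148,161 106,141,167  93,125,152  76, 94,107  90, 89, 94
250  75, 75, 75 155,153,160 160,160,166 148,149,154 127,128,136  97, 98,102  92, 92, 97
251  74, 75, 75 153,153,158 162,162,168 151,151,157 133,130,136 106,104,109  91, 90, 94
252  75, 75, 76 155,155,161 161,161,169 153,152,159 132,130,137 104,104,109  93, 92, 96
253  71, 71, 70 151,150,156 161,161,168 153,153,159 132,130,136 104,102,109  89, 89, 94
254  69, 69, 69 136,136,142 162,161,169 155,154,159 133,131,138 106,103,110  84, 84, 86
255  70, 70, 69  93, 91, 92 143,142,148 146,145,150 132,130,136 100, 97,102  73, 74, 74
256  73, 72, 72  70, 71, 70  91, 93, 95 115,113,117 115,114,120  85, 84, 86  70, 70, 70
257  75, 76, 75  69, 70, 69  70, 70, 71  75, 74, 74  76, 77, 77  73, 73, 72  72, 72, 71
258  77, 77, 77  74, 74, 74  74, 73, 74  71, 70, 71  72, 70, 72  71, 71, 71  69, 69, 70
259  73, 74, 74  76, 75, 74  78, 79, 78  72, 71, 72  70, 69, 71  71, 72, 71  64, 62, 62
260  77, 89,104  72, 72, 72  73, 72, 71  70, 69, 69  67, 66, 67  57, 56, 57  50, 49, 47
261  88,121,162  71, 76, 84  68, 68, 69  67, 68, 65  62, 61, 62  54, 54, 53  49, 48, 48
262  97,147,196  75,103,139  75, 92,114  63, 69, 74  55, 59, 62  48, 54, 58  50, 62, 77
263  99,148,200  85,133,189  92,135,179  67, 96,127  47, 62, 81  50, 69, 90  56, 85,117
```

View pics/s4.png

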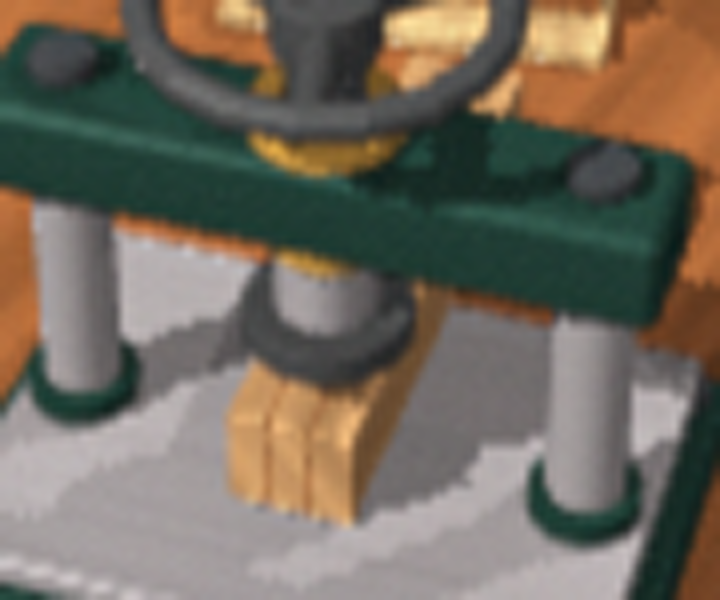

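The gap looks closed to within about 1 mm, so I keep feeling.

Call:
move_arm(
  targets=[
    [-0.0004, -0.0014, 0, 0],
    [-0.0009, -0.0027, -0.0001, 0],
  ],
)

```text
t: 15.45
position: [0.5509, -0.1005, 0.2639]
eef_rot: [[-0.913, 0.407, 0.001], [0.407, 0.913, 0.004], [0.0, 0.004, -1.0]]
ft_force: [3.9, 9.6, 0.4]
grip_width: 0.0218
grasp_force: 40.6
```

Call:
move_arm(
  targets=[
    [-0.0004, -0.0011, 0, 0],
    [-0.0008, -0.0022, -0.0001, 0],
  ],
)

```text
t: 15.7
position: [0.5509, -0.1028, 0.2639]
eef_rot: [[-0.913, 0.407, 0.002], [0.407, 0.913, 0.004], [0.0, 0.004, -1.0]]
ft_force: [5.3, 8.6, -0.8]
grip_width: 0.0221
grasp_force: 40.5
```

Call:
move_arm(
  targets=[
    [-0.0005, -0.0013, 0, 0],
    [-0.0011, -0.0026, -0.0001, 0],
  ],
)

```text
t: 15.95
position: [0.551, -0.1055, 0.264]
eef_rot: [[-0.914, 0.407, 0.002], [0.407, 0.913, 0.004], [-0.0, 0.004, -1.0]]
ft_force: [6.1, 8.9, -1.0]
grip_width: 0.0221
grasp_force: 40.5
```

Call:
move_arm(
  targets=[
    [-0.0007, -0.0013, 0, 0],
    [-0.0014, -0.0025, -0.0001, 0],
  ],
)

```text
t: 16.2
position: [0.5513, -0.1083, 0.2641]
eef_rot: [[-0.914, 0.407, 0.002], [0.407, 0.914, 0.004], [-0.0, 0.004, -1.0]]
ft_force: [5.2, 8.4, -0.2]
grip_width: 0.0217
grasp_force: 40.5
```

Call:
move_arm(
  targets=[
    [-0.0008, -0.0012, 0, 0],
    [-0.0016, -0.0025, -0.0001, 0],
  ],
)

```text
t: 16.45
position: [0.5517, -0.1111, 0.2641]
eef_rot: [[-0.914, 0.407, 0.002], [0.407, 0.914, 0.004], [0.0, 0.005, -1.0]]
ft_force: [6.4, 9.6, -1.0]
grip_width: 0.0218
grasp_force: 40.5
```

Call:
move_arm(
  targets=[
    [-0.001, -0.0012, 0, 0],
    [-0.002, -0.0024, -0.0001, 0],
  ],
)

```text
t: 16.7
position: [0.5524, -0.1137, 0.2642]
eef_rot: [[-0.914, 0.406, 0.001], [0.406, 0.914, 0.005], [0.001, 0.005, -1.0]]
ft_force: [4.4, 11.8, -0.2]
grip_width: 0.0221
grasp_force: 40.6
```

Call:
move_arm(
  targets=[
    [-0.0008, -0.0002, 0, 0],
    [-0.0017, -0.0004, 0, 0],
  ],
)

```text
t: 16.95
position: [0.5529, -0.1148, 0.2642]
eef_rot: [[-0.914, 0.407, -0.001], [0.407, 0.914, 0.005], [0.003, 0.004, -1.0]]
ft_force: [-2.5, 11.1, 3.4]
grip_width: 0.0216
grasp_force: 40.9
```

```bash
python3 -c "import st"
```

```text
t 16.95 [ 0.5529 -0.1148  0.2642] R 0.0486 alpha 42.39999999999998 f [-2.5 11.1  3.4] Ftan -11.3 Frad -1.1 0.021630979278603576 40.85016891360283
```

Tangential force is rising (11.3 N against the usual 8 N): the stop. I push in small increments.

Call:
move_arm(
  targets=[
    [-0.0004, -0.0004, 0, 0],
    [-0.0007, -0.0007, 0, 0],
    [-0.0007, -0.0007, 0, 0],
  ],
)

```text
t: 17.32
position: [0.5531, -0.1156, 0.2642]
eef_rot: [[-0.914, 0.407, -0.001], [0.406, 0.914, 0.005], [0.003, 0.004, -1.0]]
ft_force: [-2.2, 10.5, 3.1]
grip_width: 0.0218
grasp_force: 40.8
```

```bash
python3 -c "import st"
```

```text
t 17.325 [ 0.5531 -0.1156  0.2642] R 0.0486 alpha 43.39999999999998 f [-2.2 10.5  3.1] Ftan -10.6 Frad -1.4 0.021751570762185184 40.838417038321495
```

Call:
move_arm(
  targets=[
    [-0.0008, -0.0007, 0, 0],
    [-0.0016, -0.0014, 0, 0],
    [-0.0016, -0.0014, 0, 0],
  ],
)

```text
t: 17.7
position: [0.5537, -0.1173, 0.2642]
eef_rot: [[-0.914, 0.406, -0.002], [0.406, 0.914, 0.005], [0.004, 0.004, -1.0]]
ft_force: [-4.1, 12.4, 4.7]
grip_width: 0.0218
grasp_force: 41.0
```

```bash
python3 -c "import st"
```

```text
t 17.7 [ 0.5537 -0.1173  0.2642] R 0.0487 alpha 45.60000000000002 f [-4.1 12.4  4.7] Ftan -13.1 Frad -0.7 0.021835128757383384 40.97012920305133
```

Call:
move_arm(
  targets=[
    [-0.0008, -0.0006, 0, 0],
    [-0.0016, -0.0013, 0, 0],
    [-0.0016, -0.0013, 0, 0],
  ],
)

```text
t: 18.08
position: [0.5543, -0.1189, 0.2643]
eef_rot: [[-0.914, 0.406, -0.002], [0.406, 0.914, 0.006], [0.004, 0.004, -1.0]]
ft_force: [-6.2, 14.3, 5.9]
grip_width: 0.022
grasp_force: 41.1
```

```bash
python3 -c "import st"
```

```text
t 18.075 [ 0.5543 -0.1189  0.2643] R 0.0487 alpha 47.60000000000002 f [-6.2 14.3  5.9] Ftan -15.6 Frad -0.1 0.021970783800396607 41.091351583600044
```

15.6 N is in the firm window. I add a touch more and hold.

Call:
move_arm(
  targets=[
    [-0.0005, -0.0003, 0, 0],
    [-0.0006, -0.0005, 0, 0],
    [-0.0006, -0.0005, 0, 0],
    [-0.0006, -0.0005, 0, 0],
    [-0.0006, -0.0005, 0, 0],
  ],
)

```text
t: 18.7
position: [0.5545, -0.1194, 0.2643]
eef_rot: [[-0.914, 0.406, -0.003], [0.406, 0.914, 0.006], [0.005, 0.005, -1.0]]
ft_force: [-8.3, 14.4, 5.9]
grip_width: 0.022
grasp_force: 41.2
```

```bash
python3 -c "
import st
from h import *
print(circ(50,-9,10))"
```

```text
t 18.7 [ 0.5545 -0.1194  0.2643] R 0.0487 alpha 48.19999999999999 f [-8.3 14.4  5.9] Ftan -16.5 Frad 1.6 0.022020047797373533 41.15314610302448
[[0.0054, 0.0053, 0.0002, 0.0], [0.0099, 0.0113, 0.0004, 0.0], [0.0133, 0.018, 0.0006, 0.0], [0.0157, 0.0252, 0.0008, 0.0], [0.017, 0.0326, 0.001, 0.0], [0.017, 0.0401, 0.0012, 0.0], [0.0159, 0.0476, 0.0014, 0.0], [0.0137, 0.0548, 0.0016, 0.0], [0.0103, 0.0615, 0.0018, 0.0], [0.0059, 0.0676, 0.002, 0.0]]
```

```bash
python3 -c "
from h import *
print(circ(53,-9,12))"
```

```text
[[0.0056, 0.005, 0.0002, 0.0], [0.0104, 0.0108, 0.0004, 0.0], [0.0143, 0.0173, 0.0006, 0.0], [0.017, 0.0243, 0.0008, 0.0], [0.0186, 0.0317, 0.001, 0.0], [0.0191, 0.0392, 0.0012, 0.0], [0.0184, 0.0467, 0.0014, 0.0], [0.0165, 0.054, 0.0016, 0.0], [0.0135, 0.0609, 0.0018, 0.0], [0.0094, 0.0672, 0.002, 0.0], [0.0045, 0.0729, 0.0022, 0.0], [-0.0014, 0.0777, 0.0024, 0.0]]
```

Call:
move_arm(
  targets=[
    [0.0056, 0.005, 0.0002, 0],
    [0.0104, 0.0108, 0.0004, 0],
    [0.0143, 0.0173, 0.0006, 0],
    [0.017, 0.0243, 0.0008, 0],
    [0.0186, 0.0317, 0.001, 0],
    [0.0191, 0.0392, 0.0012, 0],
    [0.0184, 0.0467, 0.0014, 0],
    [0.0165, 0.054, 0.0016, 0],
    [0.0135, 0.0609, 0.0018, 0],
    [0.0094, 0.0672, 0.002, 0],
    [0.0045, 0.0729, 0.0022, 0],
    [-0.0014, 0.0777, 0.0024, 0],
    [-0.0014, 0.0777, 0.0024, 0],
    [-0.0014, 0.0777, 0.0024, 0],
  ],
)

```text
t: 20.45
position: [0.5883, -0.0539, 0.2621]
eef_rot: [[-0.912, 0.409, 0.0], [0.409, 0.912, -0.002], [-0.001, -0.002, -1.0]]
ft_force: [-0.5, -6.0, 2.3]
grip_width: 0.0218
grasp_force: 40.8
```

```bash
python3 -c "import st"
```

```text
t 20.45 [ 0.5883 -0.0539  0.2621] R 0.0468 alpha 307.3 f [-0.5 -6.   2.3] Ftan 1.9 Frad -5.7 0.02184380906867373 40.799222979694605
```

Backed off about 97° (0.27 turn). I release, rise clear and go over the bar's free end with the tool turned square to it.

Call:
move_arm(
  targets=[
    [0, 0, 0, 0],
    [0, 0, 0, 0],
    [0, 0, 0, 0],
    [0, 0, 0, 0],
    [0, 0, -0.03, 0],
    [0, 0, -0.06, 0],
    [0, 0, -0.09, 0],
    [0.01, 0.02, -0.09, 0.18],
    [0.02, 0.04, -0.09, 0.36],
    [0.0521, 0.0708, -0.09, 0.54],
    [0.0521, 0.0708, -0.09, 0.72],
    [0.0521, 0.0708, -0.09, 0.93],
    [0.0521, 0.0708, -0.09, 0.93],
    [0.0521, 0.0708, -0.09, 0.93],
    [0.0521, 0.0708, -0.09, 0.93],
    [0.0521, 0.0708, -0.09, 0.93],
  ],
  grip=0.0854,
)

```text
t: 22.45
position: [0.5695, 0.0332, 0.3522]
eef_rot: [[-0.219, 0.976, -0.0], [0.976, 0.219, 0.0], [0.0, -0.0, -1.0]]
ft_force: [-0.1, 0.4, -0.2]
grip_width: 0.0855
grasp_force: 0.0
```

```bash
python3 - <<'E'
from h import *
import cv2
s=r.state();R=s["eef_rot"];print(s["t"],s["position"],np.degrees(np.arctan2(R[1,0],R[0,0])),s["ft_force"],s["q"].round(2))
print("to grasp (tool)",R.T@(np.array([.5696,.032,.05])-s["position"]))
a=get_image("top")[120:260,220:420];cv2.imwrite("pics/t5.png",cv2.resize(a,None,fx=4,fy=4,interpolation=cv2.INTER_CUBIC))
E
```

```text
22.45 [0.56945646 0.03319781 0.35215143] 102.66511673558277 [-0.14116492  0.3963162  -0.21107625] [-0.03  0.03  1.37  0.    1.74 -0.25]
to grasp (tool) [-1.22122713e-03 -9.82343759e-05  3.02151358e-01]
```

View pics/t5.png

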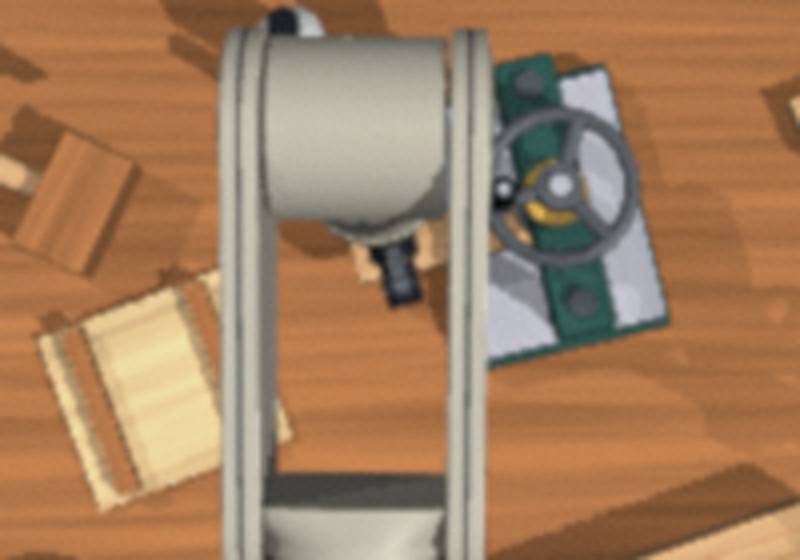

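The gripper straddles the bar at crop (400,260), and the handle is at (503,188) next to the wrist fork. I check the fork's clearance before descending.

```bash
python3 - <<'E'
from h import *
for z in(.4,.5,.6,.7,.8,.9):
    f=lambda x,y:onz("top",(220+x/4-.4,120+y/4-.4),z).round(3)[:2]
    print(z,"cyl centre",f(355,128),"cyl near/far",f(355,218),f(355,38),"fork edges",f(490,150),f(220,150))
E
```

```text
0.4 cyl centre [0.623 0.052] cyl near/far [0.56  0.053] [0.686 0.051] fork edges [ 0.605 -0.041] [0.61  0.146]
0.5 cyl centre [0.606 0.047] cyl near/far [0.549 0.048] [0.664 0.046] fork edges [ 0.59  -0.038] [0.594 0.133]
0.6 cyl centre [0.589 0.042] cyl near/far [0.538 0.043] [0.642 0.041] fork edges [ 0.575 -0.035] [0.579 0.12 ]
0.7 cyl centre [0.573 0.037] cyl near/far [0.526 0.038] [0.619 0.036] fork edges [ 0.56  -0.032] [0.563 0.106]
0.8 cyl centre [0.556 0.032] cyl near/far [0.515 0.032] [0.597 0.031] fork edges [ 0.545 -0.029] [0.547 0.093]
0.9 cyl centre [0.539 0.027] cyl near/far [0.504 0.027] [0.575 0.026] fork edges [ 0.529 -0.026] [0.532 0.08 ]
```

Wrist axis is about 0.37 m above the TCP, so it ends near z = 0.42, clear of the handle top at 0.31. Descend and grip.

Call:
move_arm(
  targets=[
    [0, 0, 0.06, 0],
    [-0.001, 0, 0.12, 0],
    [-0.001, 0, 0.18, 0],
    [-0.001, 0, 0.23, 0],
    [-0.001, 0, 0.265, 0],
    [-0.001, 0, 0.29, 0],
    [-0.001, 0, 0.302, 0],
    [-0.001, 0, 0.302, 0],
    [-0.001, 0, 0.302, 0],
  ],
)

```text
t: 23.62
position: [0.5708, 0.0323, 0.0517]
eef_rot: [[-0.218, 0.976, 0.002], [0.976, 0.218, -0.0], [-0.001, 0.002, -1.0]]
ft_force: [0.1, 0.4, -1.1]
grip_width: 0.0855
grasp_force: 0.0
```

Call:
move_arm(
  targets=[
    [0, 0, 0, 0],
    [0, 0, 0, 0],
    [0, 0, 0, 0],
    [0, 0, 0, 0],
    [0, 0, 0, 0],
  ],
  grip=0.035,
  squeeze=90,
)

```text
t: 24.25
position: [0.5702, 0.0323, 0.0511]
eef_rot: [[-0.218, 0.976, 0.001], [0.976, 0.218, -0.0], [-0.0, 0.001, -1.0]]
ft_force: [-2.0, 0.7, 7.0]
grip_width: 0.0441
grasp_force: 90.2
```

Call:
move_arm(
  targets=[
    [0, 0, -0.002, 0],
    [0, 0, -0.004, 0],
    [0.015, 0, -0.004, 0],
    [0.035, 0, -0.004, 0],
    [0.06, 0, -0.004, 0],
    [0.085, 0, -0.004, 0],
    [0.11, 0, -0.004, 0],
    [0.13, 0, -0.004, 0],
    [0.145, 0, -0.004, 0],
    [0.155, 0, -0.01, 0],
    [0.16, 0, -0.03, 0],
    [0.16, 0, -0.05, 0],
    [0.16, 0, -0.06, 0],
    [0.16, 0, -0.06, 0],
    [0.16, 0, -0.06, 0],
  ],
)

```text
t: 26.12
position: [0.5345, 0.188, 0.1097]
eef_rot: [[-0.218, 0.976, -0.001], [0.976, 0.218, -0.0], [-0.0, -0.001, -1.0]]
ft_force: [0.3, -0.7, -1.5]
grip_width: 0.044
grasp_force: 91.3
```

```bash
python3 - <<'E'
from h import *
import cv2
s=r.state();R=s["eef_rot"];print(s["t"],s["position"],np.degrees(np.arctan2(R[1,0],R[0,0])),s["ft_force"],s["wrist_torque"],s["grip_width"],s["grasp_force"])
a=get_image("scene")[90:290,230:490];cv2.imwrite("pics/s6.png",cv2.resize(a,None,fx=3,fy=3,interpolation=cv2.INTER_CUBIC))
E
```

```text
26.125 [0.53445049 0.18803065 0.10968399] 102.575620635456 [ 0.2745395  -0.70708294 -1.46479164] [0.11433562 0.01006366 0.00370881] 0.04404324277418275 91.29767775535583
```

View pics/s6.png

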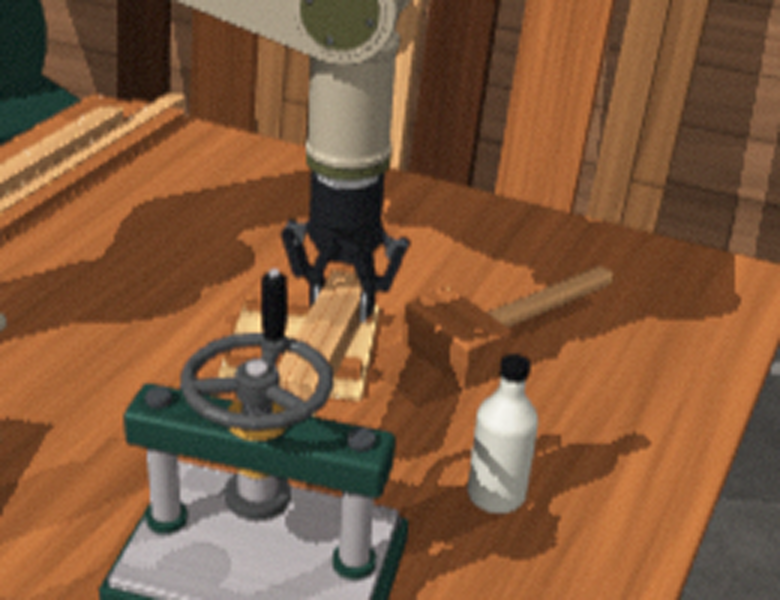

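The bar is out and held level, with the fingers at crop (345,300) and the press empty. Now I carry it to the sticks and go down to about 10 mm above them.

Call:
move_arm(
  targets=[
    [0.03, -0.015, 0, -0.03],
    [0.06, -0.03, 0, -0.06],
    [0.09, -0.046, 0, -0.09],
    [0.12, -0.061, 0, -0.115],
    [0.14, -0.071, 0, -0.115],
    [0.148, -0.076, 0, -0.115],
    [0.148, -0.076, 0.01, -0.115],
    [0.148, -0.076, 0.025, -0.115],
    [0.148, -0.076, 0.04, -0.115],
    [0.148, -0.076, 0.055, -0.115],
    [0.148, -0.076, 0.064, -0.115],
    [0.148, -0.076, 0.064, -0.115],
    [0.148, -0.076, 0.064, -0.115],
  ],
)

```text
t: 27.8
position: [0.4287, 0.3165, 0.0467]
eef_rot: [[-0.329, 0.944, 0.001], [0.944, 0.329, 0.0], [0.0, 0.001, -1.0]]
ft_force: [0.1, 0.3, -1.9]
grip_width: 0.0436
grasp_force: 91.6
```

```bash
python3 - <<'E'
from h import *
s=r.state();R=s["eef_rot"];p=s["position"];print(s["t"],p,np.degrees(np.arctan2(R[1,0],R[0,0])),s["ft_force"],s["wrist_torque"],s["grip_width"])
print("to target",R.T@(np.array([.4282,.3162,.035])-p))
E
```

```text
27.8 [0.42868285 0.31653768 0.04669143] 109.19394995022262 [ 0.11681046  0.28685855 -1.90579777] [0.09041345 0.05238633 0.01787162] 0.04364543229384794
to target [-0.00016177 -0.00057595  0.01169097]
```

Lower gently until contact.

Call:
move_arm(
  targets=[
    [0, 0, 0.003, 0],
    [0, 0, 0.006, 0],
    [0, 0, 0.008, 0],
    [0, 0, 0.009, 0],
    [0, 0, 0.01, 0],
    [0, 0, 0.011, 0],
    [0, 0, 0.011, 0],
  ],
)

```text
t: 28.68
position: [0.4284, 0.3164, 0.0356]
eef_rot: [[-0.329, 0.944, 0.0], [0.944, 0.329, 0.0], [0.0, 0.0, -1.0]]
ft_force: [-2.0, -0.9, 3.0]
grip_width: 0.0437
grasp_force: 92.1
```

Call:
move_arm(
  targets=[
    [0, 0, 0.0007, 0],
    [0, 0, 0.0013, 0],
    [0, 0, 0.0013, 0],
  ],
)

```text
t: 29.05
position: [0.4284, 0.3164, 0.0355]
eef_rot: [[-0.329, 0.944, 0.0], [0.944, 0.329, -0.0], [-0.0, -0.0, -1.0]]
ft_force: [-8.6, -5.2, 17.3]
grip_width: 0.0437
grasp_force: 93.9
```

```bash
python3 -c "
from h import *
s=r.state();print(s['position'],s['ft_force'],s['wrist_torque'])"
```

```text
[0.42840275 0.31641731 0.03553372] [-8.63274077 -5.19045835 17.28415831] [-7.70647426e-01  1.40119720e+00  1.32712964e-04]
```

Seated. Release and rise.

Call:
move_arm(
  targets=[
    [0, 0, -0.001, 0],
    [0, 0, -0.001, 0],
  ],
)

```text
t: 29.3
position: [0.4286, 0.3165, 0.0356]
eef_rot: [[-0.329, 0.944, 0.001], [0.944, 0.329, 0.0], [0.0, 0.001, -1.0]]
ft_force: [-3.0, -0.9, 8.4]
grip_width: 0.0439
grasp_force: 92.4
```

Call:
move_arm(
  targets=[
    [0, 0, 0, 0],
    [0, 0, 0, 0],
    [0, 0, 0, 0],
    [0, 0, 0, 0],
    [0, 0, 0, 0],
    [0, 0, -0.03, 0],
    [0, 0, -0.06, 0],
    [0, 0, -0.11, 0],
    [0, 0, -0.17, 0],
    [-0.01, -0.06, -0.2, 0],
    [-0.02, -0.12, -0.2, 0],
    [-0.02, -0.15, -0.2, 0],
    [-0.02, -0.15, -0.2, 0],
    [-0.02, -0.15, -0.2, 0],
  ],
  grip=0.0854,
)

```text
t: 31.05
position: [0.2938, 0.2484, 0.2352]
eef_rot: [[-0.329, 0.944, 0.001], [0.944, 0.329, 0.001], [0.0, 0.001, -1.0]]
ft_force: [1.2, 0.4, -0.4]
grip_width: 0.0858
grasp_force: 0.0
```

```bash
python3 - <<'E'
from h import *
import cv2
s=r.state();print(s["t"],s["position"],s["ft_force"])
t=get_image("top")[120:270,200:400];c=get_image("scene")[175:315,255:415]
cv2.imwrite("pics/t7.png",np.hstack([cv2.resize(t,(480,360),interpolation=3),cv2.resize(c,(320,360),interpolation=3)]))
E
```

```text
31.05 [0.29377553 0.24839391 0.23522481] [ 1.15646872  0.39204585 -0.36471155]
```

View pics/t7.png

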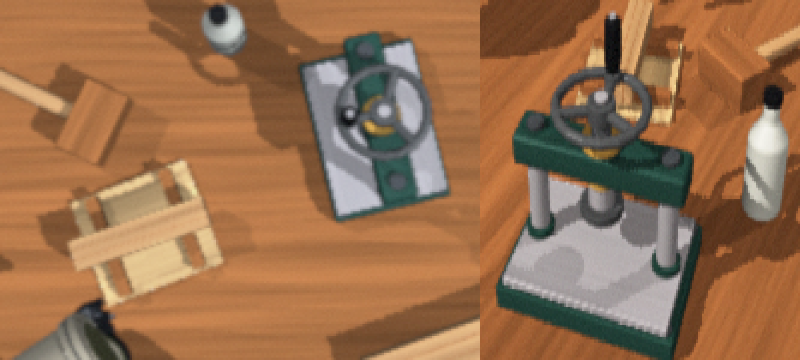

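The bar lies across both sticks, centred to about 5 mm and square. The gripper is clear and the bystanders haven't moved. I hand in.

```bash
python3 -c "
from cell import workorder
print(workorder.close_job())"
```

```text
the job is handed in; nothing more can be done
None
```

I wound the screw up to its stop (16.5 N at the handle), eased it back about 0.27 turn, laid the bar flat across the middle of the sticks and let go, then handed the job in at about 31 s; the hand-in gave no verdict.

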